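# Load the full block magazine

## Robot

A 6-joint arm with a two-finger parallel gripper is mounted at the origin on the work surface. World frame = base frame: x ahead of the robot, y to its left, z up, the work surface at z = 0. Lengths are in m, angles in degrees, forces in N, time in s.
With the tool pointing down it reaches from about 0.4 to 0.825 m from the base axis. Payload 7 kg.
Tool frame: the origin (TCP) lies at the very end of the fingers, on their centre line; the grasp point (between the pads) lies 19 mm behind it (ctrl.hold_point_z is the distance from the TCP to the grasp point, in m); z points along the fingers, y is the line along which they close (so a half turn about z gives the same grasp; the last joint's range is limited). The gripper opens to 88 mm and grips with 3 to 60 N. Pads are 19 mm wide; open, the fingers measure 130 mm over their backs; the gripper's body (78 mm by 193 mm) begins 47 mm behind the grasp point.
Start: joints at [87.955, 20.546, 0.682, 0, -70.136, -16.507], TCP at [0.215, 0.64, 0.227] pointing down, gripper open.
Joint ranges: [-176.03, 176.03], [-82.01, 121.73], [-58.28, 71.71], [-173.87, 95.51], [-174.79, -0.11], [-173.66, 173.66]. Speed limits (degrees/s): [136.94, 136.94, 172.46, 180, 180, 180].

## Interface

Orientations are given as [roll, pitch, yaw] about the fixed x, y, z axes, in that order (R = Rz(yaw) Ry(pitch) Rx(roll)).
In Python, from plant import sensors, viewer, workorder, ctrl gives the robot as it stands.
- The arm moves only by the shell command python3 -m pendant 'ROWS'. ROWS is JSON, a list of rows, each a list of 3 entries, a list of its own where there are three numbers: the opening, from -1 (shut) to 1 (fully open), so that 0 is half open, then the shift along the tool's x, y, z in m, then the turn, a rotation vector about the tool's x, y, z in degrees. A call has 1 to 10 rows; each row is the pose to reach, as a shift and turn from the pose commanded when the call began, along the tool's axes at that moment; what a row does not reach only later rows make up. A row lasts 1/12 s, in which the tool goes at most 41.7 mm and 7.16 degrees, less where a joint would pass 70% of its speed; a pose out of reach is approached as far as the arm can. A call with a gripper value outside its range is refused whole. The fingers move at their own pace and stop on an object; the grip force is fixed at half the most. Time passes only in rows, so rows that repeat a pose let the fingers close. It gives the time, the measured TCP pose, the force, the opening and the grip force at its end, in the units of the state.
- sensors.get_obs(): the state, without advancing time (a new reading comes with each control period).
- viewer.snapshot(name): name is "scene" or "top" or "wrist"; returns the picture (400x640x3 uint8, red, green, blue); there is no depth.
- viewer.camera_params(name): a dict with "fx", "fy", "cx", "cy" (pixels), "extrinsics" (4x4, takes a point from world to camera coordinates). Camera axes: x right, y up, looking along -z (the intrinsics and any distortion apply to the point x, -y, -z); pixel columns grow to the right and rows downward; lengths in m; the calibration is good to about 2 mm. The wrist camera is an equidistant fisheye: a pixel r from the principal point sees the ray r / f radians off the axis. A picture is of the moment at which its call begins: read the wrist's pose just before it. camera_params takes no time and is no camera call; for the wrist camera it gives the pose at the moment of the call.
- workorder.close_job(): hands the job in; it is judged then, once.
The state is a dict: "clock": time; "joint_pos": joint angles; "qvel": joint speeds; "tau": joint torques, N m; "tool_pos": TCP position; "orientation": TCP orientation; "force": force on the tool from outside, world axes, zero at the start; "moment": the same for the moment, N m; "opening": finger opening in m; "gripper_force": force on a finger pad.
Only numpy, scipy, OpenCV 4.12 (cv2) and the standard library are available. Lean on these libraries where they do the work, as an engineer would, in place of code of your own. Each camera call takes 0.05 s, during which the arm holds its last target. There are 200 camera calls.

## Task

Only one of the three closed block magazines on the tray is full of wax blocks: find it by its weight and lay it on the block reader's loading shelf, front end towards the tunnel. Let go, take it again by its end grip and slide it gently into the tunnel until you feel it come up against the stop, and leave it there; the empty magazines stay lying on the tray and the other things on the bench stay where they are.

Things in the scene. Friction and masses are not known exactly. Their poses are not given: they have to be found in the camera images.
- magazine_a_mid (a point): one of three look-alike closed nickelled steel magazines for wax blocks, side by side on the tray: a box 160 mm long (its x), 36 mm wide (y), 46 mm high (z). This point is the box's centre (it balances there), 23 mm above its underside. Empty it weighs about 0.25 kg, full about 0.56 kg; which one is full cannot be seen and changes. +x is the front, which enters the reader first.
- magazine_a_grip (a point): centre of the end grip of magazine_a: a dark upright fin on the rear (-x) end of the box, 30 mm long, 12 mm thick (y), 40 mm high; this point is 95 mm behind the box's centre, 23 mm above the underside.
- magazine_a: the same magazine_a: the centre of the underside of its 160 mm box; x to its front end, away from the end grip.
- magazine_b_mid (a point): one of three look-alike closed nickelled steel magazines for wax blocks, side by side on the tray: a box 160 mm long (its x), 36 mm wide (y), 46 mm high (z). This point is the box's centre (it balances there), 23 mm above its underside. Empty it weighs about 0.25 kg, full about 0.56 kg; which one is full cannot be seen and changes. +x is the front, which enters the reader first.
- magazine_b_grip (a point): centre of the end grip of magazine_b: a dark upright fin on the rear (-x) end of the box, 30 mm long, 12 mm thick (y), 40 mm high; this point is 95 mm behind the box's centre, 23 mm above the underside.
- magazine_b: the same magazine_b: the centre of the underside of its 160 mm box; x to its front end, away from the end grip.
- magazine_c_mid (a point): one of three look-alike closed nickelled steel magazines for wax blocks, side by side on the tray: a box 160 mm long (its x), 36 mm wide (y), 46 mm high (z). This point is the box's centre (it balances there), 23 mm above its underside. Empty it weighs about 0.25 kg, full about 0.56 kg; which one is full cannot be seen and changes. +x is the front, which enters the reader first.
- magazine_c_grip (a point): centre of the end grip of magazine_c: a dark upright fin on the rear (-x) end of the box, 30 mm long, 12 mm thick (y), 40 mm high; this point is 95 mm behind the box's centre, 23 mm above the underside.
- magazine_c: the same magazine_c: the centre of the underside of its 160 mm box; x to its front end, away from the end grip.
- tray: shallow fixed aluminium tray 242 x 265 mm with a floor 3 mm thick and a rim 11 mm high, on which the magazines lie parallel, along its x, about 40 mm apart; origin at the centre of its underside, z up.
- reader: bench-top block reader, fixed: a white housing 310 x 300 mm, 262 mm high, with a low grey loading tunnel sticking out of its front and an aluminium loading shelf before the tunnel. Origin on the bench under the middle of the tunnel's mouth; +x runs level into the machine. The housing begins 155 mm behind the mouth.
- mouth (a point): middle of the tunnel's mouth, at its floor, 12 mm above the bench; +x runs into the tunnel. Inside it is 43 mm wide, 50 mm high; outside 67 mm wide, its roof 67 mm above the bench. A rigid stop out of sight in the tunnel arrests the magazine's front end; a magazine that is home has its whole end grip outside the mouth.
- shelf (a point): top of the loading shelf on its middle line, 90 mm in front of the mouth, 12 mm above the bench; +x towards the tunnel. The shelf is 70 mm wide and 175 mm long, from the mouth outwards. Guide lips 8 mm high stand on it, 50 mm apart over its outer 125 mm, narrowing to 43 mm at the mouth.
- screw_clamp: bystander: black cast iron screw clamp lying on its side with two grey cassettes in its jaws, about 125 x 90 x 29 mm; origin at its underside.
- jar: bystander: bottle-green glass insulator jar, 82 mm across, 113 mm high; origin at the centre of its underside.
- slide_holder: bystander: open nickel slide holder 100 x 70 mm with a wire bail 88 mm high; origin at the centre of its underside.
- crucible_lid: bystander: white ceramic crucible lid, 72 mm across, 25 mm high with its knob; origin at the centre of its underside.
- cassette_lid: bystander: bright yellow perforated cassette lid, 45 x 30 x 5 mm, flat on the bench; origin at the centre of its underside.
- forceps: bystander: steel forceps 170 mm long lying flat on the bench beyond the tray; origin at the middle of their underside.
Mind the look-alikes: they are no part of the job. What is shaped like the magazine_c but green is not meant. What is shaped like the magazine_b but green is not meant.

How it is judged (in metres and radians):
On the way:
1. the full magazine lies on the loading shelf in front of the tunnel, front end towards it (at most 60 mm inside), and the fingers have let go of it (((contact force between magazine_a and reader above 3.9 N and angle between magazine_a's own z axis and vertical below 0.06 rad and x of magazine_a_mid in the frame of reader between -0.14 and -0.02 m and y of magazine_a_mid in the frame of reader between -0.012 and 0.012 m and x of magazine_a_grip in the frame of reader below -0.1 m and angle between the x axis of magazine_a and the x axis of reader, either way round below 0.15 rad and contact force between the fingers and magazine_a below 0.05 N) or (contact force between magazine_b and reader above 3.9 N and angle between magazine_b's own z axis and vertical below 0.06 rad and x of magazine_b_mid in the frame of reader between -0.14 and -0.02 m and y of magazine_b_mid in the frame of reader between -0.012 and 0.012 m and x of magazine_b_grip in the frame of reader below -0.1 m and angle between the x axis of magazine_b and the x axis of reader, either way round below 0.15 rad and contact force between the fingers and magazine_b below 0.05 N) or (contact force between magazine_c and reader above 3.9 N and angle between magazine_c's own z axis and vertical below 0.06 rad and x of magazine_c_mid in the frame of reader between -0.14 and -0.02 m and y of magazine_c_mid in the frame of reader between -0.012 and 0.012 m and x of magazine_c_grip in the frame of reader below -0.1 m and angle between the x axis of magazine_c and the x axis of reader, either way round below 0.15 rad and contact force between the fingers and magazine_c below 0.05 N))), for 0.2 s.
At the end, for the whole second after the job is handed in: the full magazine rests level in the reader's tunnel with its front end within 2.5 mm of the stop and its end grip outside the mouth, released; the two empty magazines rest upright on the tray's floor, inside its rim (((contact force between magazine_a and reader above 3.9 N and angle between magazine_a's own z axis and vertical below 0.06 rad and x of magazine_a_mid in the frame of reader between 0.0655 and 0.071 m and y of magazine_a_mid in the frame of reader between -0.005 and 0.005 m and angle between the x axis of magazine_a and the x axis of reader, either way round below 0.06 rad and x of magazine_a_grip in the frame of reader below 0 m and linear speed of magazine_a below 0.01 m/s and (x of magazine_b_mid in the frame of tray between -0.06 and 0.06 m and y of magazine_b_mid in the frame of tray between -0.115 and 0.115 m and z of magazine_b_mid in the frame of tray between 0.02 and 0.032 m and angle between magazine_b's own z axis and vertical below 0.06 rad and linear speed of magazine_b below 0.02 m/s) and (x of magazine_c_mid in the frame of tray between -0.06 and 0.06 m and y of magazine_c_mid in the frame of tray between -0.115 and 0.115 m and z of magazine_c_mid in the frame of tray between 0.02 and 0.032 m and angle between magazine_c's own z axis and vertical below 0.06 rad and linear speed of magazine_c below 0.02 m/s)) or (contact force between magazine_b and reader above 3.9 N and angle between magazine_b's own z axis and vertical below 0.06 rad and x of magazine_b_mid in the frame of reader between 0.0655 and 0.071 m and y of magazine_b_mid in the frame of reader between -0.005 and 0.005 m and angle between the x axis of magazine_b and the x axis of reader, either way round below 0.06 rad and x of magazine_b_grip in the frame of reader below 0 m and linear speed of magazine_b below 0.01 m/s and (x of magazine_a_mid in the frame of tray between -0.06 and 0.06 m and y of magazine_a_mid in the frame of tray between -0.115 and 0.115 m and z of magazine_a_mid in the frame of tray between 0.02 and 0.032 m and angle between magazine_a's own z axis and vertical below 0.06 rad and linear speed of magazine_a below 0.02 m/s) and (x of magazine_c_mid in the frame of tray between -0.06 and 0.06 m and y of magazine_c_mid in the frame of tray between -0.115 and 0.115 m and z of magazine_c_mid in the frame of tray between 0.02 and 0.032 m and angle between magazine_c's own z axis and vertical below 0.06 rad and linear speed of magazine_c below 0.02 m/s)) or (contact force between magazine_c and reader above 3.9 N and angle between magazine_c's own z axis and vertical below 0.06 rad and x of magazine_c_mid in the frame of reader between 0.0655 and 0.071 m and y of magazine_c_mid in the frame of reader between -0.005 and 0.005 m and angle between the x axis of magazine_c and the x axis of reader, either way round below 0.06 rad and x of magazine_c_grip in the frame of reader below 0 m and linear speed of magazine_c below 0.01 m/s and (x of magazine_a_mid in the frame of tray between -0.06 and 0.06 m and y of magazine_a_mid in the frame of tray between -0.115 and 0.115 m and z of magazine_a_mid in the frame of tray between 0.02 and 0.032 m and angle between magazine_a's own z axis and vertical below 0.06 rad and linear speed of magazine_a below 0.02 m/s) and (x of magazine_b_mid in the frame of tray between -0.06 and 0.06 m and y of magazine_b_mid in the frame of tray between -0.115 and 0.115 m and z of magazine_b_mid in the frame of tray between 0.02 and 0.032 m and angle between magazine_b's own z axis and vertical below 0.06 rad and linear speed of magazine_b below 0.02 m/s)))); the robot touches nothing.
It fails at once if the clamp, jar, slide holder, crucible lid, cassette lid or forceps is pushed more than 30 mm from its place (distance of any of screw_clamp, jar, slide_holder, crucible_lid, cassette_lid, forceps from where it was at the start of the episode above 0.03 m).
It fails at once if a magazine is pressed against the reader with over 90 N (contact force between any of magazine_a, magazine_b, magazine_c and reader above 90 N).
It fails at once if a magazine is shot into the tunnel (faster than 0.25 m/s) ((x of magazine_a_mid in the frame of reader above -0.06 m and y of magazine_a_mid in the frame of reader between -0.02 and 0.02 m and height (world z) of magazine_a_mid below 0.05 m and linear speed of magazine_a above 0.25 m/s) or (x of magazine_b_mid in the frame of reader above -0.06 m and y of magazine_b_mid in the frame of reader between -0.02 and 0.02 m and height (world z) of magazine_b_mid below 0.05 m and linear speed of magazine_b above 0.25 m/s) or (x of magazine_c_mid in the frame of reader above -0.06 m and y of magazine_c_mid in the frame of reader between -0.02 and 0.02 m and height (world z) of magazine_c_mid below 0.05 m and linear speed of magazine_c above 0.25 m/s)).
It fails at once if a magazine is tipped over (more than 45 degrees) (angle between any of magazine_a, magazine_b, magazine_c's own z axis and vertical above 0.785 rad).
It also fails if it takes over 67 s, if anything falls off the work surface, if the arm or the gripper's body presses on something with over 40 N, if the wrist force passes 120 N, or if a joint passes its speed limit or range.

## Working session

There is one attempt and no reset: what is moved stays moved. The work goes in short steps, Python scripts to look and compute and a shell command to move; the robot and the scene stay as the last step left them, time stands still between calls to the robot, and variables do not carry over. Pictures are saved under pics/ and viewed, at most 11 in all, crops included, and the job is handed in when it is done.

```bash
mkdir -p pics; python3 - <<'E'
from plant import sensors, viewer, ctrl
import cv2
for n in ("scene","top"):
    cv2.imwrite(f"pics/{n}0.png", cv2.resize(viewer.snapshot(n)[:,:,::-1],(800,500),interpolation=cv2.INTER_CUBIC))
    p=viewer.camera_params(n); print(n,p)
o=sensors.get_obs(); print(o, ctrl.hold_point_z)
E
```

```text
scene {'fx': 396.51236358705745, 'fy': 396.51236358705745, 'cx': 309.49961920328707, 'cy': 189.40542447897468, 'extrinsics': array([[ 0.73881637,  0.67388676,  0.00519732, -0.51321594],
       [-0.53802969,  0.58519025,  0.60669301,  0.15691896],
       [ 0.40580097, -0.45103104,  0.79491922, -1.37161467],
       [ 0.        ,  0.        ,  0.        ,  1.        ]])}
top {'fx': 387.0532787588331, 'fy': 387.0532787588331, 'cx': 321.7843543360113, 'cy': 204.97636752578563, 'extrinsics': array([[ 0.01409776, -0.9998979 , -0.00233309,  0.13955497],
       [ 0.98180342,  0.01340065,  0.18942667, -0.53955472],
       [-0.18937606, -0.00496113,  0.9818921 , -1.15215903],
       [ 0.        ,  0.        ,  0.        ,  1.        ]])}
{'clock': 0.1, 'joint_pos': array([ 8.79532926e+01,  2.05866499e+01,  6.40371125e-01, -1.76370041e-02,
       -7.01358749e+01, -1.65054601e+01]), 'qvel': array([-0.01745777, -0.03756603,  0.1870389 ,  0.06238067,  0.00329196,
        0.07694941]), 'tau': array([-2.54117214e-03, -5.84165847e+01,  2.93752420e+01,  7.01553136e+00,
        1.01594735e-02, -5.89163483e-05]), 'tool_pos': array([0.21466692, 0.63950583, 0.22573462]), 'orientation': array([ 1.79916521e+02, -7.44482055e-03, -1.85581669e+01]), 'force': array([ 0.8640874 , -0.45415363,  0.34676334]), 'moment': array([-0.00192473,  0.00817021, -0.02708153]), 'gripper_force': 0.0, 'opening': 0.08753589228799476} 0.0188
```

View pics/top0.png

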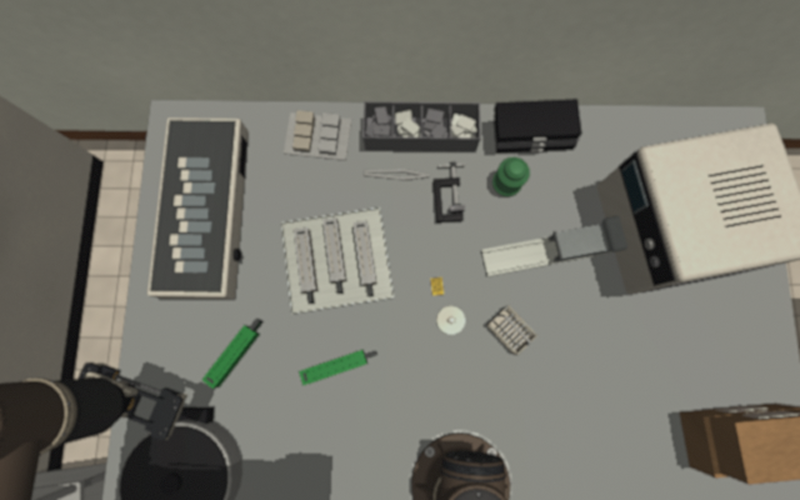

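View pics/scene0.png

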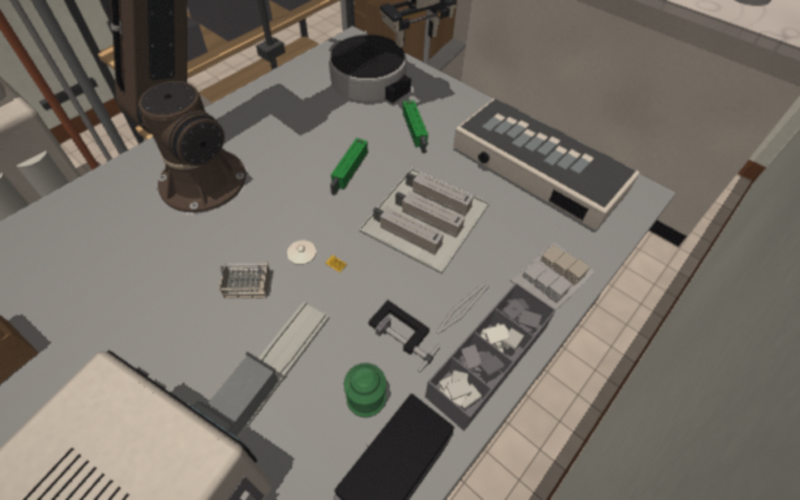

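Top picture (800x500): three nickel magazines on the tray at about (305,262), (336,255), (366,257), with dark grips toward the robot. The green look-alikes at (232,352) and (335,367) are not meant. The shelf is at about (515,256) and the tunnel at (587,240), pointing right. I'll confirm in enlarged crops.

```bash
python3 - <<'E'
import cv2
from plant import viewer
im=viewer.snapshot("top")[:,:,::-1]
cv2.imwrite("pics/raw_top.png",im)
def crop(x0,y0,w,h,s,n):
    c=cv2.resize(im[y0:y0+h,x0:x0+w],None,fx=s,fy=s,interpolation=cv2.INTER_CUBIC)
    for k in range(0,w,10): cv2.putText(c,str(x0+k),(k*s,8),0,.3,(0,0,255),1); cv2.line(c,(k*s,9),(k*s,14),(0,0,255),1)
    for k in range(0,h,10): cv2.putText(c,str(y0+k),(0,k*s+4),0,.3,(0,0,255),1)
    cv2.imwrite(n,c)
crop(222,164,96,88,6,"pics/c_tray.png")
crop(380,165,125,65,6,"pics/c_shelf.png")
E
```

```text
(no output)
```

View pics/c_tray.png

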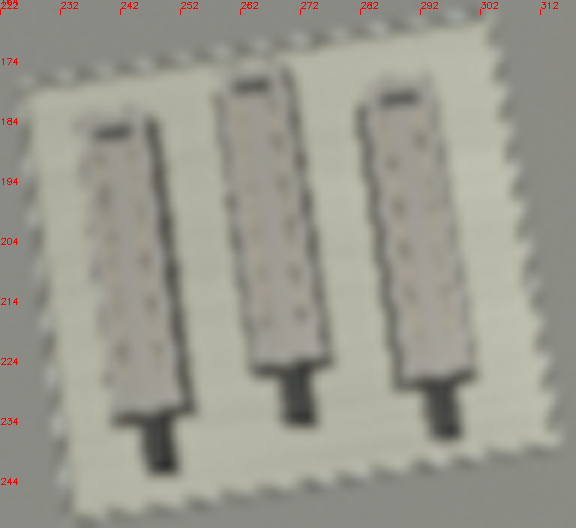

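View pics/c_shelf.png

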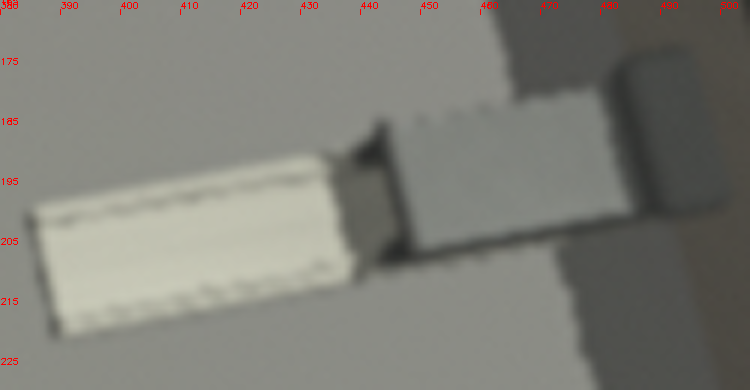

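```bash
cat > geo.py <<'E'
import numpy as np
from scipy.optimize import least_squares
from plant import viewer
P=viewer.camera_params("top")
def proj(w,P=P):
    c=(P["extrinsics"]@np.r_[w,1])[:3]
    return np.array([P["cx"]+P["fx"]*c[0]/-c[2], P["cy"]-P["fy"]*c[1]/-c[2]])
def T(p,q):
    c,s=np.cos(p[2]),np.sin(p[2]); return np.array([p[0]+c*q[0]-s*q[1],p[1]+s*q[0]+c*q[1],q[2]])
def raw(xy,o): return (np.array(xy)+.5)/6-.5+o
E
python3 - <<'E'
from geo import *
def fit(pts,o,x0,nm):
    f=lambda p:np.r_[tuple(proj(T(p,q))-raw(c,o) for q,c in pts)]
    r=least_squares(f,x0,loss='soft_l1'); print(nm,np.round(r.x[:2],4),round(np.degrees(r.x[2]),2),"res",np.round(f(r.x),1)); return r.x
o=(222,164)
t=fit([((.121,.1325,.011),(30,92)),((.121,-.1325,.011),(492,18)),((-.121,-.1325,.011),(558,440)),((-.121,.1325,.011),(75,515))],o,[.5,.25,0],"tray")
for nm,f,rr,pt in (("m1",(163,470),(150,407),(112,132)),("m2",(301,424),(290,361),(252,86)),("m3",(446,437),(435,374),(398,98))):
    m=fit([((-.11,0,.006),f),((-.08,0,.049),rr),((.07,0,.049),pt)],o,[.5,.25,0],nm)
    c,s=np.cos(t[2]),np.sin(t[2]); d=m[:2]-t[:2]; print("  in tray",np.round([c*d[0]+s*d[1],-s*d[0]+c*d[1]],4))
fit([((-.175,.035,.012),(35,212)),((-.175,-.035,.012),(58,335)),((0,.0335,.067),(385,125)),((0,-.0335,.067),(412,250)),((.155,.0335,.067),(600,90)),((.155,-.0335,.067),(638,215))],(380,165),[.6,-.1,-1.5],"reader")
E
```

```text
tray [0.5358 0.3148] 10.21 res [-2.3 -1.1  0.9 -1.6  1.8  0.6 -0.8  1.9]
m1 [0.5305 0.3931] 9.62 res [ 0.8  0.6 -0.8  0.1  0.  -0.8]
  in tray [0.0087 0.0781]
m2 [0.5558 0.3211] 9.26 res [ 0.6  0.6 -0.6 -0.   0.  -0.7]
  in tray [0.0208 0.0027]
m3 [0.5501 0.2445] 8.93 res [ 0.2  0.6 -0.2  0.  -0.  -0.6]
  in tray [ 0.0017 -0.0717]
reader [ 0.5638 -0.2333] -79.65 res [-0.9 -0.7 -0.4  0.  -0.8  1.5 -0.4  1.6 12.1 -0.8 11.1 -0.8]
```

```bash
cat > goal.py <<'E'
import sys, numpy as np
from scipy.spatial.transform import Rotation as R
from plant import sensors
o=sensors.get_obs(); A=R.from_euler('xyz',o["orientation"],degrees=True)
x,y,z,yaw=map(float,sys.argv[1:5])
B=R.from_euler('xyz',[180,0,yaw],degrees=True)
print(round(o["clock"],2),"pos",np.round(o["tool_pos"],4),"rpy",np.round(o["orientation"],2),"F",np.round(o["force"],2),"open",round(o["opening"],4))
print("shift",np.round(A.inv().apply(np.array([x,y,z])-o["tool_pos"]),4).tolist(),"turn",np.round((A.inv()*B).as_rotvec(degrees=True),2).tolist())
E
python3 goal.py 0.50 0.31 0.26 9.3
```

```text
0.15 pos [0.2147 0.6396 0.2258] rpy [ 1.7993e+02 -1.0000e-02 -1.8560e+01] F [-0.26  0.21 -0.54] open 0.0877
shift [0.3754, 0.2217, -0.0338] turn [0.07, 0.01, -27.86]
```

```bash
python3 -m pendant '[[0.36,[0.38,0.22,-0.034],[0,0,-27.9]],[0.36,[0.38,0.22,-0.034],[0,0,-27.9]],[0.36,[0.38,0.22,-0.034],[0,0,-27.9]],[0.36,[0.38,0.22,-0.034],[0,0,-27.9]],[0.36,[0.38,0.22,-0.034],[0,0,-27.9]],[0.36,[0.38,0.22,-0.034],[0,0,-27.9]],[0.36,[0.38,0.22,-0.034],[0,0,-27.9]],[0.36,[0.38,0.22,-0.034],[0,0,-27.9]],[0.36,[0.38,0.22,-0.034],[0,0,-27.9]],[0.36,[0.38,0.22,-0.034],[0,0,-27.9]]]'; python3 goal.py 0.50 0.31 0.26 9.3
```

```text
clock: 0.98
tool_pos: [0.4902, 0.3264, 0.2589]
orientation: [-180.0, 0.0, 9.4]
force: [1.1, 0.7, -0.7]
opening: 0.0595
gripper_force: 0.0
0.98 pos [0.4902 0.3264 0.2589] rpy [-179.99    0.      9.36] F [ 1.11  0.66 -0.71] open 0.0595
shift [0.007, 0.0177, -0.0011] turn [-0.01, 0.0, 0.06]
```

```bash
python3 -m pendant '[[0.36,[0,0,0],[0,0,0]],[0.36,[0,0,0],[0,0,0]],[0.36,[0,0,0],[0,0,0]]]'; python3 - <<'E'
from plant import sensors, viewer
import cv2,numpy as np,pickle
o=sensors.get_obs();p=viewer.camera_params("wrist"); im=viewer.snapshot("wrist")
print(o["tool_pos"],o["qvel"].round(2)); pickle.dump((p,o),open("w1.pkl","wb")); cv2.imwrite("pics/w1raw.png",im[:,:,::-1])
print(p); cv2.imwrite("pics/w1.png",cv2.resize(im[:,:,::-1],(800,500),interpolation=cv2.INTER_CUBIC))
E
```

```text
clock: 1.23
tool_pos: [0.4894, 0.3279, 0.2584]
orientation: [180.0, 0.0, 9.3]
force: [-0.3, 0.1, -0.3]
opening: 0.0593
gripper_force: 0.0
[0.48938584 0.32786697 0.25844348] [ 1.83  0.01 -0.09 -0.1  -0.01 -0.05]
{'fx': 309.70691628693146, 'fy': 309.70691628693146, 'cx': 320.4343495375472, 'cy': 197.30800277926733, 'extrinsics': array([[ 1.60136733e-01, -9.87094836e-01,  1.03318643e-04,
         2.45834469e-01],
       [ 9.52965970e-01,  1.54572708e-01, -2.60697408e-01,
        -4.78311302e-01],
       [ 2.57317095e-01,  4.18456903e-02,  9.65420556e-01,
        -5.60219093e-01],
       [ 0.00000000e+00,  0.00000000e+00,  0.00000000e+00,
         1.00000000e+00]])}
```

View pics/w1.png

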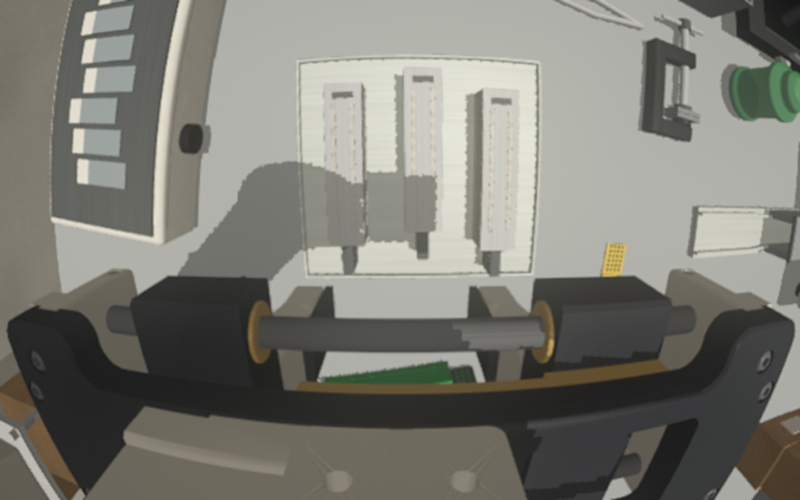

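Wrist picture: three magazines at x ≈ 345, 422 and 498 in the tray (298–540, 57–277), with the grips towards the robot. I'll rectify it onto the top-face plane.

```bash
cat > rect.py <<'E'
import numpy as np,cv2
def rect(im,p,c,yaw,z,L,W,s):
    # up = +x (local), left = +y ; centre c
    u,v=np.meshgrid(np.arange(int(W*s)),np.arange(int(L*s)))
    lx=(L/2-v/s)/1e3; ly=(W/2-u/s)/1e3; a=np.radians(yaw)
    w=np.stack([c[0]+np.cos(a)*lx-np.sin(a)*ly,c[1]+np.sin(a)*lx+np.cos(a)*ly,0*lx+z],-1)
    E=p["extrinsics"]; q=w@E[:3,:3].T+E[:3,3]; q=q*[1,-1,-1]
    r=np.hypot(q[...,0],q[...,1]); th=np.arctan2(r,q[...,2]); k=p["fx"]*th/np.maximum(r,1e-9)
    o=cv2.remap(im,(p["cx"]+k*q[...,0]).astype('f4'),(p["cy"]+k*q[...,1]).astype('f4'),cv2.INTER_CUBIC)
    for m in range(int(-W//2)//10*10,int(W/2)+1,20): 
        X=int((W/2-m)*s); cv2.line(o,(X,0),(X,6),(0,0,255),1); cv2.putText(o,str(m),(X-8,16),0,.35,(0,0,255),1)
    for m in range(int(-L//2)//10*10,int(L/2)+1,20):
        Y=int((L/2-m)*s); cv2.line(o,(0,Y),(6,Y),(0,0,255),1); cv2.putText(o,str(m),(8,Y+4),0,.35,(0,0,255),1)
    return o
E
python3 - <<'E'
from rect import *; import pickle
p,o=pickle.load(open("w1.pkl","rb"))
cv2.imwrite("pics/r1.png",rect(cv2.imread("pics/w1raw.png"),p,(.5358,.3148),9.3,.049,240,240,2.5))
E
```

```text
(no output)
```

View pics/r1.png

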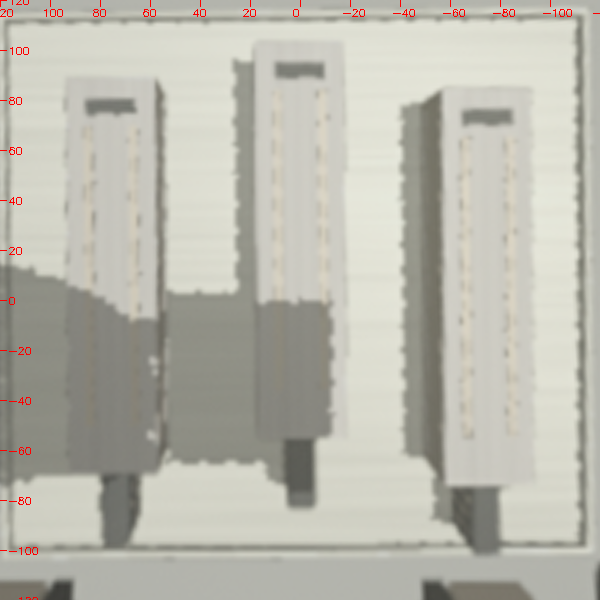

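m1 at (.533,.390), m2 at (.560,.319) and m3 at (.5535,.241), yaw ≈ 9.5°; sizes come out at 36 x 159 mm, as they should. I'll go over m2 first.

```bash
python3 goal.py .5597 .3187 .10 9.5
```

```text
1.28 pos [0.489  0.3285 0.2584] rpy [1.80e+02 3.00e-02 9.35e+00] F [-0.18  0.89  0.21] open 0.0597
shift [0.0683, 0.0211, 0.1584] turn [0.0, 0.03, -0.15]
```

```bash
python3 -m pendant '[[0.24,[0.068,0.021,0.12],[0,0,-0.2]],[0.24,[0.068,0.021,0.12],[0,0,-0.2]],[0.24,[0.068,0.021,0.12],[0,0,-0.2]],[0.24,[0.068,0.021,0.158],[0,0,-0.2]],[0.24,[0.068,0.021,0.158],[0,0,-0.2]],[0.24,[0.068,0.021,0.158],[0,0,-0.2]],[0.24,[0.068,0.021,0.158],[0,0,-0.2]],[0.24,[0.068,0.021,0.158],[0,0,-0.2]]]'; python3 goal.py .5597 .3187 .017 9.5
```

```text
clock: 1.95
tool_pos: [0.5604, 0.3203, 0.1035]
orientation: [-179.9, -0.2, 9.7]
force: [0.2, 0.0, 0.0]
opening: 0.0541
gripper_force: 0.0
1.95 pos [0.5604 0.3203 0.1035] rpy [-179.9    -0.19    9.66] F [0.18 0.04 0.03] open 0.0541
shift [-0.0013, 0.0016, 0.0865] turn [-0.1, -0.19, 0.16]
```

```bash
python3 -m pendant '[[0.24,[0,0,0.02],[0,0,0]],[0.24,[0,0,0.04],[0,0,0]],[0.24,[0,0,0.06],[0,0,0]],[0.24,[0,0,0.075],[0,0,0]],[0.24,[0,0,0.083],[0,0,0]],[0.24,[0,0,0.083],[0,0,0]],[0.24,[0,0,0.083],[0,0,0]],[-0.6,[0,0,0.083],[0,0,0]],[-0.6,[0,0,0.083],[0,0,0]],[-0.6,[0,0,0.083],[0,0,0]]]'; python3 -m pendant '[[-0.6,[0,0,0],[0,0,0]],[-0.6,[0,0,0],[0,0,0]],[-0.6,[0,0,-0.01],[0,0,0]],[-0.6,[0,0,-0.02],[0,0,0]],[-0.6,[0,0,-0.03],[0,0,0]],[-0.6,[0,0,-0.03],[0,0,0]],[-0.6,[0,0,-0.03],[0,0,0]],[-0.6,[0,0,-0.03],[0,0,0]]]'; python3 -m pendant '[[-0.6,[0,0,0],[0,0,0]],[-0.6,[0,0,0],[0,0,0]],[-0.6,[0,0,0],[0,0,0]]]'
```

```text
clock: 2.78
tool_pos: [0.5604, 0.319, 0.019]
orientation: [-179.9, -0.1, 9.6]
force: [0.4, 0.2, 0.3]
opening: 0.0396
gripper_force: 0.0
clock: 3.45
tool_pos: [0.5596, 0.3184, 0.0476]
orientation: [-180.0, 0.0, 9.5]
force: [0.2, -0.1, -5.7]
opening: 0.0359
gripper_force: 30.0
clock: 3.7
tool_pos: [0.5597, 0.3183, 0.0472]
orientation: [180.0, 0.0, 9.5]
force: [0.1, -0.7, -6.2]
opening: 0.0357
gripper_force: 30.0
```

Force z ≈ -6 N means about 0.6 kg, so m2 is the full one (an empty one would give -2.5 N). I'll lift it and go look at the reader.

```bash
python3 -m pendant '[[-0.6,[0,0,-0.04],[0,0,0]],[-0.6,[0,0,-0.08],[0,0,0]],[-0.6,[0,0,-0.12],[0,0,0]],[-0.6,[0,0,-0.15],[0,0,0]],[-0.6,[0,0,-0.16],[0,0,0]],[-0.6,[0,0,-0.16],[0,0,0]],[-0.6,[0,0,-0.16],[0,0,0]]]'; python3 goal.py .47 -.05 .207 9.5
```

```text
clock: 4.28
tool_pos: [0.5591, 0.3182, 0.2063]
orientation: [-180.0, 0.1, 9.5]
force: [-1.6, 0.1, -7.2]
opening: 0.0357
gripper_force: 30.0
4.28 pos [0.5591 0.3182 0.2063] rpy [-1.7999e+02  9.0000e-02  9.5200e+00] F [-1.58  0.08 -7.2 ] open 0.0357
shift [-0.1488, 0.3484, -0.0005] turn [-0.01, 0.09, 0.02]
```

```bash
python3 -m pendant '[[-0.6,[-0.014,0.033,0],[0,0,0]],[-0.6,[-0.028,0.066,0],[0,0,0]],[-0.6,[-0.042,0.099,0],[0,0,0]],[-0.6,[-0.056,0.132,0],[0,0,0]],[-0.6,[-0.07,0.165,0],[0,0,0]],[-0.6,[-0.084,0.198,0],[0,0,0]],[-0.6,[-0.098,0.231,0],[0,0,0]],[-0.6,[-0.112,0.264,0],[0,0,0]],[-0.6,[-0.126,0.297,0],[0,0,0]],[-0.6,[-0.14,0.33,0],[0,0,0]]]'; python3 -m pendant '[[-0.6,[-0.006,0.014,0],[0,0,0]],[-0.6,[-0.009,0.018,0],[0,0,0]],[-0.6,[-0.009,0.018,0],[0,0,0]],[-0.6,[-0.009,0.018,0],[0,0,0]],[-0.6,[-0.009,0.018,0],[0,0,0]],[-0.6,[-0.009,0.018,0],[0,0,0]],[-0.6,[-0.009,0.018,0],[0,0,0]],[-0.6,[-0.009,0.018,0],[0,0,0]]]'
python3 - <<'E'
from rect import *; from plant import sensors,viewer; import pickle
o=sensors.get_obs();p=viewer.camera_params("wrist"); im=viewer.snapshot("wrist")[:,:,::-1].copy()
print(o["tool_pos"],o["qvel"].round(2),o["force"]); pickle.dump((p,o),open("w2.pkl","wb")); cv2.imwrite("pics/w2raw.png",im)
# centre on shelf/mouth, local x along reader axis (up)
a=np.radians(-79.65); c=(.5638-.03*np.cos(a),-.2333-.03*np.sin(a))
A=rect(im,p,c,-79.65,.012,300,160,2);B=rect(im,p,c,-79.65,.067,300,160,2)
cv2.imwrite("pics/r2.png",np.hstack([A,B]))
E
```

```text
clock: 5.12
tool_pos: [0.4741, -0.0319, 0.2048]
orientation: [180.0, 0.3, 9.5]
force: [0.8, -0.4, -5.2]
opening: 0.0359
gripper_force: 30.0
clock: 5.78
tool_pos: [0.4708, -0.0487, 0.2075]
orientation: [-180.0, 0.0, 9.6]
force: [0.0, -0.7, -5.5]
opening: 0.036
gripper_force: 30.0
[ 0.47080474 -0.0487346   0.20754082] [-0.25 -0.21  0.02  0.04 -0.02 -0.04] [ 0.0361113  -0.72400928 -5.4862239 ]
```

View pics/r2.png

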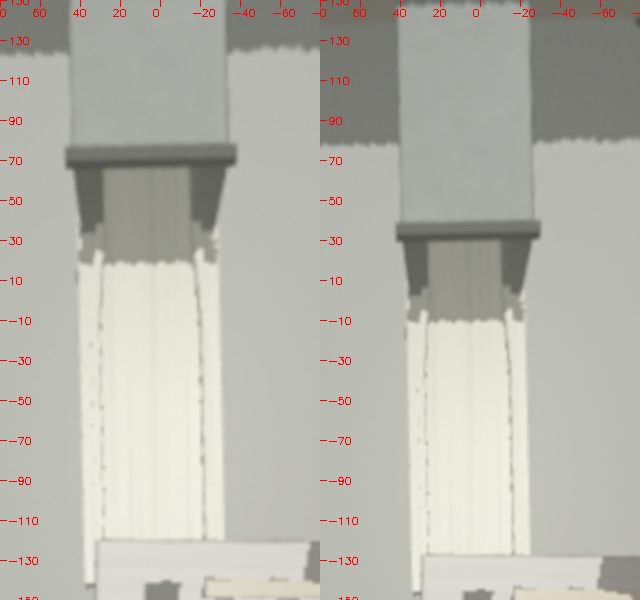

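Rectified view: the shelf's outer edges run (78,270)→(84,540) and (217,270)→(224,540), 70 mm wide as stated. The lips are at 103/203 px, 50 mm apart. The tunnel roof edges in the right half are at 399/532. The axis is offset by about +6 mm and tilted by about +1° from the top view. I'll fit the edges, and check the wrist camera's bias on the held magazine.

```bash
python3 - <<'E'
from rect import *; import pickle
p,o=pickle.load(open("w2.pkl","rb")); im=cv2.imread("pics/w2raw.png")
a=np.radians(-79.65); c=np.array((.5638-.03*np.cos(a),-.2333-.03*np.sin(a)))
def edges(I,rows,win,s,L,W,sgn):
    g=cv2.GaussianBlur(I.astype(float).mean(2),(0,0),2); out=[]
    for lo,hi in win:
        d=np.gradient(g,axis=1); X=[];Y=[]
        for v in range(*rows,6):
            k=d[v,lo:hi]; k=np.abs(k); X.append(v);Y.append(lo+k.argmax())
        X,Y=np.array(X),np.array(Y); m=np.median(Y-np.polyval(np.polyfit(X,Y,1),X))
        for _ in range(4):
            f=np.polyfit(X,Y,1); e=abs(Y-np.polyval(f,X)); k=e<=max(1.5,np.percentile(e,80)); X,Y=X[k],Y[k]
        f=np.polyfit(X,Y,1); out.append(f)
    f=np.array(out); mid=f.mean(0)
    for lx in (0,30,-60,-100): print("  lx",lx,"mid ly",round(W/2-np.polyval(mid,(L/2-lx)*s)/s,2),"width",round((np.polyval(f[1],(L/2-lx)*s)-np.polyval(f[0],(L/2-lx)*s))/s,1))
    print("  tilt each deg",np.degrees(np.arctan(f[:,0])).round(2),len(X))
S=4
print("shelf outer"); edges(rect(im,p,c,-79.65,.012,300,160,S),(560,1040),[(135,190),(415,470)],S,300,160,0)
print("roof"); edges(rect(im,p,c,-79.65,.067,300,160,S),(60,420),[(140,180),(400,445)],S,300,160,0)
# held magazine
t=o["tool_pos"]; print(o["orientation"])
M=rect(im,p,t[:2],o["orientation"][2],t[2]+.032,200,80,3); cv2.imwrite("pics/m2.png",M)
g=cv2.GaussianBlur(M.astype(float).mean(2),(0,0),1.5); d=np.abs(np.gradient(g,axis=1))
for v in range(75,280,25): print(round(100-v/3), [round(40-(lo+d[v,lo:lo+50].argmax())/3,1) for lo in (40,150)])
dv=np.abs(np.gradient(g,axis=0))[:,115:125].mean(1); print("rows",[(round(100-i/3,1),round(dv[i],1)) for i in np.argsort(-dv)[:6]])
E
```

```text
shelf outer
  lx 0 mid ly 5.6 width 70.2
  lx 30 mid ly 6.24 width 70.1
  lx -60 mid ly 4.33 width 70.3
  lx -100 mid ly 3.49 width 70.4
  tilt each deg [1.14 1.28] 80
roof
  lx 0 mid ly 5.27 width 69.0
  lx 30 mid ly 6.0 width 68.1
  lx -60 mid ly 3.81 width 70.9
  lx -100 mid ly 2.83 width 72.1
  tilt each deg [0.51 2.28] 45
[-1.79998337e+02  1.83650051e-02  9.60734454e+00]
75 [np.float64(18.0), np.float64(-17.0)]
67 [np.float64(10.7), np.float64(-10.0)]
58 [np.float64(18.3), np.float64(-10.7)]
50 [np.float64(18.0), np.float64(-16.3)]
42 [np.float64(17.7), np.float64(-10.0)]
33 [np.float64(23.0), np.float64(-17.0)]
25 [np.float64(23.0), np.float64(-22.0)]
17 [np.float64(18.3), np.float64(-17.0)]
8 [np.float64(13.3), np.float64(-18.0)]
rows [(np.float64(-91.7), np.float64(24.4)), (np.float64(-91.3), np.float64(22.6)), (np.float64(-92.0), np.float64(20.1)), (np.float64(70.0), np.float64(15.6)), (np.float64(-91.0), np.float64(15.4)), (np.float64(70.3), np.float64(15.4))]
```

View pics/m2.png

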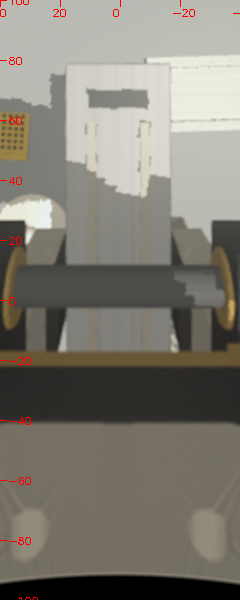

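Held magazine's edges at +18/−17 mm and its front at 79 mm: the wrist camera is true to about 1 mm and the grasp is centred. Reader: mouth (.5705,−.2352), yaw −78.45°. I'll go above the shelf.

```bash
python3 goal.py .5515 -.1421 .14 -78.45
```

```text
5.83 pos [ 0.4708 -0.0488  0.2076] rpy [-1.8e+02  1.0e-02  9.6e+00] F [-0.36 -1.28 -5.61] open 0.0357
shift [0.064, 0.1054, 0.0676] turn [0.0, 0.01, 88.05]
```

```bash
python3 -m pendant '[[-0.6,[0.006,0.01,0],[0,0,7]],[-0.6,[0.012,0.02,0],[0,0,14]],[-0.6,[0.018,0.03,0],[0,0,21]],[-0.6,[0.025,0.04,0],[0,0,28]],[-0.6,[0.031,0.05,0],[0,0,35]],[-0.6,[0.037,0.06,0],[0,0,42]],[-0.6,[0.043,0.07,0],[0,0,49]],[-0.6,[0.05,0.08,0],[0,0,56]],[-0.6,[0.056,0.09,0],[0,0,63]],[-0.6,[0.062,0.1,0],[0,0,70]]]'; python3 -m pendant '[[-0.6,[0,0,0],[0,0,7]],[-0.6,[0,0,0.01],[0,0,14]],[-0.6,[0,0,0.03],[0,0,18]],[-0.6,[0,0,0.06],[0,0,18]],[-0.6,[0,0,0.067],[0,0,18]],[-0.6,[0,0,0.067],[0,0,18]],[-0.6,[0,0,0.067],[0,0,18]],[-0.6,[0,0,0.067],[0,0,18]]]'; python3 goal.py .5515 -.1421 .055 -78.45
```

```text
clock: 6.67
tool_pos: [0.5489, -0.1379, 0.2076]
orientation: [180.0, 0.0, -60.8]
force: [-0.1, -0.8, -6.1]
opening: 0.0356
gripper_force: 30.0
clock: 7.33
tool_pos: [0.5497, -0.1377, 0.1424]
orientation: [-179.9, -0.1, -78.4]
force: [0.6, -0.4, -5.8]
opening: 0.0358
gripper_force: 30.0
7.33 pos [ 0.5497 -0.1377  0.1424] rpy [-1.7987e+02 -5.0000e-02 -7.8390e+01] F [ 0.56 -0.43 -5.8 ] open 0.0358
shift [0.0046, -0.0007, 0.0874] turn [-0.13, -0.05, 0.06]
```

```bash
python3 -m pendant '[[-0.6,[0.0045,-0.0007,0.02],[0,0,0]],[-0.6,[0.0045,-0.0007,0.045],[0,0,0]],[-0.6,[0.0045,-0.0007,0.07],[0,0,0]],[-0.6,[0.0045,-0.0007,0.085],[0,0,0]],[-0.6,[0.0045,-0.0007,0.085],[0,0,0]],[-0.6,[0.0045,-0.0007,0.085],[0,0,0]],[-0.6,[0.0045,-0.0007,0.085],[0,0,0]],[-0.6,[0.0045,-0.0007,0.085],[0,0,0]]]'; python3 goal.py .5515 -.1421 .0265 -78.45
python3 - <<'E'
from rect import *; from plant import sensors,viewer
o=sensors.get_obs();p=viewer.camera_params("wrist"); im=viewer.snapshot("wrist")[:,:,::-1].copy(); t=o["tool_pos"]
cv2.imwrite("pics/w3raw.png",im)
cv2.imwrite("pics/r3.png",np.hstack([rect(im,p,t[:2],-78.45,.012,300,120,2),rect(im,p,t[:2],-78.45,t[2]+.032,300,120,2),rect(im,p,t[:2],-78.45,.067,300,120,2)]))
E
```

```text
clock: 8.0
tool_pos: [0.5517, -0.142, 0.0578]
orientation: [-179.8, -0.0, -78.4]
force: [0.3, -0.8, -6.0]
opening: 0.0356
gripper_force: 30.0
8.0 pos [ 0.5517 -0.142   0.0578] rpy [-1.798e+02 -5.000e-02 -7.842e+01] F [ 0.34 -0.81 -6.  ] open 0.0356
shift [0.0001, 0.0003, 0.0313] turn [-0.2, -0.05, 0.03]
```

View pics/r3.png

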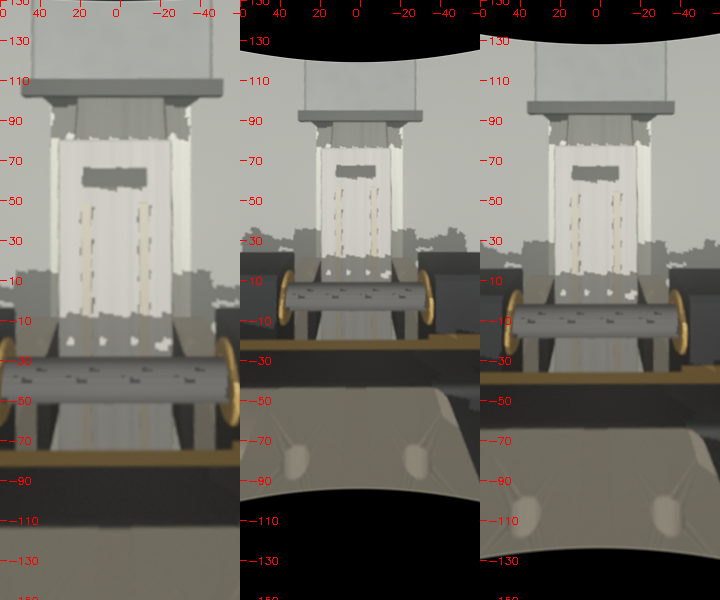

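Magazine centred on the shelf: shelf edges at 50/190 px and roof edges at 534/665, both symmetric about the tool's line. The mouth is about 96 mm ahead, as expected. Lowering.

```bash
python3 -m pendant '[[-0.6,[0,0,0.01],[0,0,0]],[-0.6,[0,0,0.02],[0,0,0]],[-0.6,[0,0,0.025],[0,0,0]],[-0.6,[0,0,0.027],[0,0,0]],[-0.6,[0,0,0.027],[0,0,0]],[-0.6,[0,0,0.027],[0,0,0]],[-0.6,[0,0,0.027],[0,0,0]]]'
```

```text
clock: 8.63
tool_pos: [0.55, -0.142, 0.0285]
orientation: [180.0, -0.0, -78.4]
force: [0.5, 0.2, -6.0]
opening: 0.0355
gripper_force: 30.0
```

```bash
python3 -m pendant '[[-0.6,[0,0,0.0005],[0,0,0]],[-0.6,[0,0,0.001],[0,0,0]],[-0.6,[0,0,0.0015],[0,0,0]],[-0.6,[0,0,0.002],[0,0,0]],[-0.6,[0,0,0.002],[0,0,0]],[-0.6,[0,0,0.002],[0,0,0]]]'
```

```text
clock: 9.13
tool_pos: [0.5501, -0.142, 0.0278]
orientation: [-180.0, -0.0, -78.4]
force: [-3.6, 1.2, 6.9]
opening: 0.0361
gripper_force: 30.0
```

```bash
python3 -m pendant '[[0.1,[0,0,0],[0,0,0]],[0.2,[0,0,0],[0,0,0]],[0.2,[0,0,0],[0,0,0]],[0.2,[0,0,0],[0,0,0]],[0.2,[0,0,0],[0,0,0]],[0.2,[0,0,0],[0,0,0]]]';python3 -m pendant '[[0.2,[0,0,-0.02],[0,0,0]],[0.2,[0,0,-0.05],[0,0,0]],[0.2,[0,0,-0.07],[0,0,0]],[0.2,[0,0,-0.07],[0,0,0]],[0.2,[0,0,-0.07],[0,0,0]],[0.2,[0,0,-0.07],[0,0,0]]]'; python3 goal.py .5325 -.0489 .095 -78.45
```

```text
clock: 9.63
tool_pos: [0.5501, -0.142, 0.0267]
orientation: [-180.0, -0.0, -78.5]
force: [-0.2, 0.4, -0.6]
opening: 0.0525
gripper_force: 0.0
clock: 10.13
tool_pos: [0.5496, -0.1419, 0.0963]
orientation: [180.0, 0.0, -78.5]
force: [-0.8, -0.5, -0.3]
opening: 0.0526
gripper_force: 0.0
10.13 pos [ 0.5496 -0.1419  0.0963] rpy [ 1.7998e+02  2.0000e-02 -7.8470e+01] F [-0.84 -0.52 -0.26] open 0.0526
shift [-0.0946, -0.0018, 0.0014] turn [0.02, 0.02, -0.02]
```

```bash
python3 -m pendant '[[-0.1,[-0.03,0,0],[0,0,0]],[-0.1,[-0.06,0,0],[0,0,0]],[-0.1,[-0.085,-0.001,0],[0,0,0]],[-0.1,[-0.095,-0.001,0],[0,0,0]],[-0.1,[-0.095,-0.001,0],[0,0,0]],[-0.1,[-0.095,-0.001,0],[0,0,0]],[-0.1,[-0.095,-0.001,0],[0,0,0]],[-0.1,[-0.095,-0.001,0],[0,0,0]]]'
python3 - <<'E'
from rect import *; from plant import sensors,viewer
o=sensors.get_obs();p=viewer.camera_params("wrist"); im=viewer.snapshot("wrist")[:,:,::-1].copy(); t=o["tool_pos"]; print(t,o["orientation"])
cv2.imwrite("pics/w4raw.png",im)
cv2.imwrite("pics/r4.png",np.hstack([rect(im,p,t[:2],-78.45,.012,300,120,2),rect(im,p,t[:2],-78.45,.058,300,120,2),rect(im,p,t[:2],-78.45,.067,300,120,2)]))
E
```

```text
clock: 10.8
tool_pos: [0.5319, -0.0495, 0.0963]
orientation: [180.0, -0.0, -78.5]
force: [0.1, -0.3, -0.2]
opening: 0.0394
gripper_force: 0.0
[ 0.53190064 -0.04952311  0.09631263] [ 1.79958159e+02 -6.17419662e-03 -7.85012345e+01]
```

View pics/r4.png

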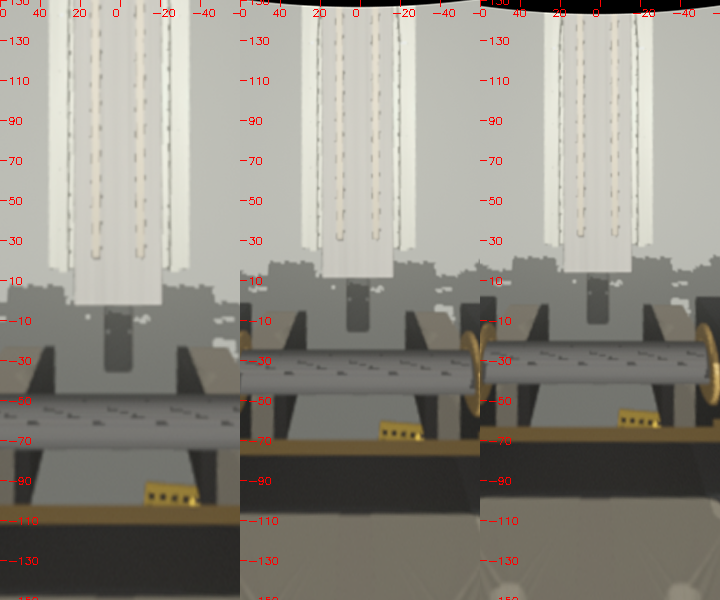

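Middle panel: box rear edge at v=277, fin (347–369, 277–332), so the fin's centre is 3 mm behind and 1 mm left of the tool. It's lying square between the lips. I'll lower onto the fin and grip.

```bash
python3 -m pendant '[[-0.1,[-0.004,-0.0005,0.03],[0,0,0]],[-0.1,[-0.004,-0.0005,0.055],[0,0,0]],[-0.1,[-0.004,-0.0005,0.068],[0,0,0]],[-0.1,[-0.004,-0.0005,0.07],[0,0,0]],[-0.1,[-0.004,-0.0005,0.07],[0,0,0]],[-0.1,[-0.004,-0.0005,0.07],[0,0,0]],[-0.9,[-0.004,-0.0005,0.07],[0,0,0]],[-0.9,[-0.004,-0.0005,0.07],[0,0,0]],[-0.9,[-0.004,-0.0005,0.07],[0,0,0]],[-0.9,[-0.004,-0.0005,0.07],[0,0,0]]]'; python3 -m pendant '[[-0.9,[0,0,0],[0,0,0]],[-0.9,[0,0,0],[0,0,0]],[-0.9,[0,0,0],[0,0,0]]]'; python3 goal.py .5515 -.1421 .026 -78.45
```

```text
clock: 11.68
tool_pos: [0.532, -0.0446, 0.0274]
orientation: [-179.9, 0.0, -78.4]
force: [-0.1, 0.4, 0.2]
opening: 0.0184
gripper_force: 0.0
clock: 11.93
tool_pos: [0.5315, -0.0447, 0.0271]
orientation: [180.0, -0.0, -78.5]
force: [-2.6, -0.1, 5.4]
opening: 0.0121
gripper_force: 30.0
11.93 pos [ 0.5315 -0.0447  0.0271] rpy [179.99  -0.   -78.46] F [-2.62 -0.07  5.39] open 0.0121
shift [0.0994, -0.0002, 0.0011] turn [0.01, -0.0, -0.01]
```

```bash
python3 -m pendant '[[-0.9,[0.005,0,-0.0006],[0,0,0]],[-0.9,[0.012,0,-0.0006],[0,0,0]],[-0.9,[0.02,0,-0.0006],[0,0,0]],[-0.9,[0.028,0,-0.0006],[0,0,0]],[-0.9,[0.036,0,-0.0006],[0,0,0]],[-0.9,[0.044,0,-0.0006],[0,0,0]],[-0.9,[0.05,0,-0.0006],[0,0,0]],[-0.9,[0.05,0,-0.0006],[0,0,0]]]'
```

```text
clock: 12.6
tool_pos: [0.5418, -0.0952, 0.0271]
orientation: [180.0, -0.0, -78.5]
force: [0.1, -1.3, -1.9]
opening: 0.0115
gripper_force: 30.0
```

```bash
python3 -m pendant '[[-0.9,[0.005,0,0],[0,0,0]],[-0.9,[0.012,0,0],[0,0,0]],[-0.9,[0.019,0,0],[0,0,0]],[-0.9,[0.026,0,0],[0,0,0]],[-0.9,[0.033,0,0],[0,0,0]],[-0.9,[0.039,0,0],[0,0,0]],[-0.9,[0.04,0,0],[0,0,0]],[-0.9,[0.04,0,0],[0,0,0]]]'; python3 -m pendant '[[-0.9,[0.005,0,0],[0,0,0]],[-0.9,[0.012,0,0],[0,0,0]],[-0.9,[0.019,0,0],[0,0,0]],[-0.9,[0.026,0,0],[0,0,0]],[-0.9,[0.033,0,0],[0,0,0]],[-0.9,[0.04,0,0],[0,0,0]],[-0.9,[0.045,0,0],[0,0,0]],[-0.9,[0.045,0,0],[0,0,0]],[-0.9,[0.045,0,0],[0,0,0]]]'; python3 goal.py .5651 -.2087 .027 -78.45
```

```text
clock: 13.27
tool_pos: [0.5497, -0.1336, 0.0273]
orientation: [180.0, -0.0, -78.5]
force: [0.4, -0.7, -3.3]
opening: 0.012
gripper_force: 30.0
clock: 14.02
tool_pos: [0.5587, -0.1777, 0.0273]
orientation: [180.0, -0.0, -78.5]
force: [0.6, -0.7, -3.0]
opening: 0.0121
gripper_force: 30.0
14.02 pos [ 0.5587 -0.1777  0.0273] rpy [ 1.800e+02 -2.000e-02 -7.849e+01] F [ 0.62 -0.66 -3.02] open 0.0121
shift [0.0317, -0.0001, 0.0003] turn [0.0, -0.02, -0.04]
```

```bash
python3 -m pendant '[[-0.9,[0.004,0,0.0003],[0,0,0]],[-0.9,[0.008,0,0.0003],[0,0,0]],[-0.9,[0.012,0,0.0003],[0,0,0]],[-0.9,[0.016,0,0.0003],[0,0,0]],[-0.9,[0.02,0,0.0003],[0,0,0]],[-0.9,[0.022,0,0.0003],[0,0,0]],[-0.9,[0.022,0,0.0003],[0,0,0]],[-0.9,[0.022,0,0.0003],[0,0,0]]]'; python3 -m pendant '[[-0.9,[0.001,0,0],[0,0,0]],[-0.9,[0.002,0,0],[0,0,0]],[-0.9,[0.003,0,0],[0,0,0]],[-0.9,[0.004,0,0],[0,0,0]],[-0.9,[0.005,0,0],[0,0,0]],[-0.9,[0.005,0,0],[0,0,0]]]'; python3 goal.py .5651 -.2087 .027 -78.45
```

```text
clock: 14.68
tool_pos: [0.5634, -0.1991, 0.0272]
orientation: [-180.0, -0.0, -78.5]
force: [0.2, -2.7, -2.0]
opening: 0.0116
gripper_force: 30.0
clock: 15.18
tool_pos: [0.5642, -0.2034, 0.0272]
orientation: [-180.0, 0.0, -78.4]
force: [-1.3, 3.8, 2.1]
opening: 0.0119
gripper_force: 30.0
15.18 pos [ 0.5642 -0.2034  0.0272] rpy [-179.99    0.    -78.45] F [-1.27  3.77  2.12] open 0.0119
shift [0.0054, 0.0002, 0.0002] turn [-0.01, 0.0, 0.0]
```

```bash
python3 -m pendant '[[-0.9,[0.0005,0,0],[0,0,0]],[-0.9,[0.001,0,0],[0,0,0]],[-0.9,[0.001,0,0],[0,0,0]]]'; python3 -m pendant '[[-0.9,[0.0005,0,0],[0,0,0]],[-0.9,[0.001,0,0],[0,0,0]],[-0.9,[0.001,0,0],[0,0,0]]]'; python3 goal.py .5651 -.2087 .027 -78.45
```

```text
clock: 15.43
tool_pos: [0.5644, -0.2044, 0.0272]
orientation: [-180.0, -0.0, -78.5]
force: [-1.4, 4.0, 3.0]
opening: 0.0122
gripper_force: 30.0
clock: 15.68
tool_pos: [0.5646, -0.2054, 0.0271]
orientation: [-180.0, -0.0, -78.4]
force: [-0.1, 4.9, 3.8]
opening: 0.0117
gripper_force: 30.0
15.68 pos [ 0.5646 -0.2054  0.0271] rpy [-179.99   -0.    -78.45] F [-0.09  4.9   3.82] open 0.0117
shift [0.0034, 0.0002, 0.0001] turn [-0.01, -0.0, 0.0]
```

Still moving freely; 4–5 N is only friction.

```bash
python3 -m pendant '[[-0.9,[0.001,0,-0.0003],[0,0,0]],[-0.9,[0.002,0,-0.0003],[0,0,0]],[-0.9,[0.002,0,-0.0003],[0,0,0]]]'; python3 -m pendant '[[-0.9,[0.0005,0,0],[0,0,0]],[-0.9,[0.001,0,0],[0,0,0]],[-0.9,[0.001,0,0],[0,0,0]]]'; python3 -m pendant '[[-0.9,[0.0005,0,0],[0,0,0]],[-0.9,[0.001,0,0],[0,0,0]],[-0.9,[0.001,0,0],[0,0,0]]]'; python3 goal.py .5651 -.2087 .027 -78.45
```

```text
clock: 15.93
tool_pos: [0.5648, -0.2076, 0.0271]
orientation: [180.0, -0.0, -78.5]
force: [-0.0, 2.5, 0.8]
opening: 0.012
gripper_force: 30.0
clock: 16.18
tool_pos: [0.565, -0.2084, 0.0272]
orientation: [180.0, 0.0, -78.5]
force: [-1.1, 2.6, 0.1]
opening: 0.0122
gripper_force: 30.0
clock: 16.43
tool_pos: [0.5651, -0.2094, 0.0272]
orientation: [180.0, 0.0, -78.5]
force: [-0.4, 1.5, -1.2]
opening: 0.0116
gripper_force: 30.0
16.43 pos [ 0.5651 -0.2094  0.0272] rpy [179.98   0.   -78.46] F [-0.45  1.5  -1.25] open 0.0116
shift [-0.0007, -0.0001, 0.0002] turn [0.02, 0.0, -0.01]
```

```bash
for i in 1; do python3 -m pendant '[[-0.9,[0.0007,0,0],[0,0,0]],[-0.9,[0.0015,0,0],[0,0,0]],[-0.9,[0.0015,0,0],[0,0,0]]]'; python3 -m pendant '[[-0.9,[0.0007,0,0],[0,0,0]],[-0.9,[0.0015,0,0],[0,0,0]],[-0.9,[0.0015,0,0],[0,0,0]]]'; done
```

```text
clock: 16.68
tool_pos: [0.5651, -0.2096, 0.0272]
orientation: [180.0, 0.1, -78.5]
force: [-2.0, 10.3, 2.0]
opening: 0.0118
gripper_force: 30.0
clock: 16.93
tool_pos: [0.5651, -0.2096, 0.0272]
orientation: [180.0, 0.2, -78.5]
force: [-3.8, 19.5, 5.1]
opening: 0.0119
gripper_force: 30.0
```

Force rises 10→19.5 N with no movement: it is at the stop. I'll relieve the load, let go, rise and check.

```bash
python3 -m pendant '[[-0.9,[-0.001,0,0],[0,0,0]],[-0.9,[-0.0018,0,0],[0,0,0]],[-0.9,[-0.0018,0,0],[0,0,0]]]'; python3 -m pendant '[[-0.1,[0,0,0],[0,0,0]],[-0.1,[0,0,0],[0,0,0]],[-0.1,[0,0,0],[0,0,0]],[-0.1,[0,0,0],[0,0,0]],[-0.1,[0,0,0],[0,0,0]],[-0.1,[0,0,0],[0,0,0]]]'; python3 -m pendant '[[-0.1,[0,0,-0.01],[0,0,0]],[-0.1,[0,0,-0.04],[0,0,0]],[-0.1,[0,0,-0.08],[0,0,0]],[-0.1,[0,0,-0.12],[0,0,0]],[-0.1,[-0.03,0,-0.14],[0,0,0]],[-0.1,[-0.05,0,-0.14],[0,0,0]],[-0.1,[-0.05,0,-0.14],[0,0,0]],[-0.1,[-0.05,0,-0.14],[0,0,0]],[-0.1,[-0.05,0,-0.14],[0,0,0]]]'
python3 - <<'E'
from rect import *; from plant import sensors,viewer
o=sensors.get_obs();p=viewer.camera_params("wrist"); im=viewer.snapshot("wrist")[:,:,::-1].copy(); print(o["tool_pos"],o["qvel"].round(1))
c=(.5705,-.2352)
w=rect(im,p,c,-78.45,.055,150,100,4)
top=viewer.snapshot("top")[:,:,::-1]
t=cv2.resize(top[150:270,220:320],None,fx=4,fy=4,interpolation=cv2.INTER_CUBIC)
t=cv2.copyMakeBorder(t,0,600-t.shape[0],0,0,cv2.BORDER_CONSTANT)
cv2.imwrite("pics/r5.png",np.hstack([w,t]))
E
```

```text
clock: 17.18
tool_pos: [0.5651, -0.2095, 0.0272]
orientation: [180.0, 0.1, -78.4]
force: [-2.5, 8.4, 1.3]
opening: 0.012
gripper_force: 30.0
clock: 17.68
tool_pos: [0.5656, -0.2107, 0.0274]
orientation: [-180.0, -0.0, -78.5]
force: [0.3, -0.2, -0.3]
opening: 0.0386
gripper_force: 0.0
clock: 18.43
tool_pos: [0.5555, -0.1615, 0.1678]
orientation: [-180.0, -0.0, -78.4]
force: [-0.4, 0.7, 0.5]
opening: 0.039
gripper_force: 0.0
[ 0.55549371 -0.16150927  0.16779667] [-0.6  1.   0.  -0.   0.1 -0. ]
```

View pics/r5.png

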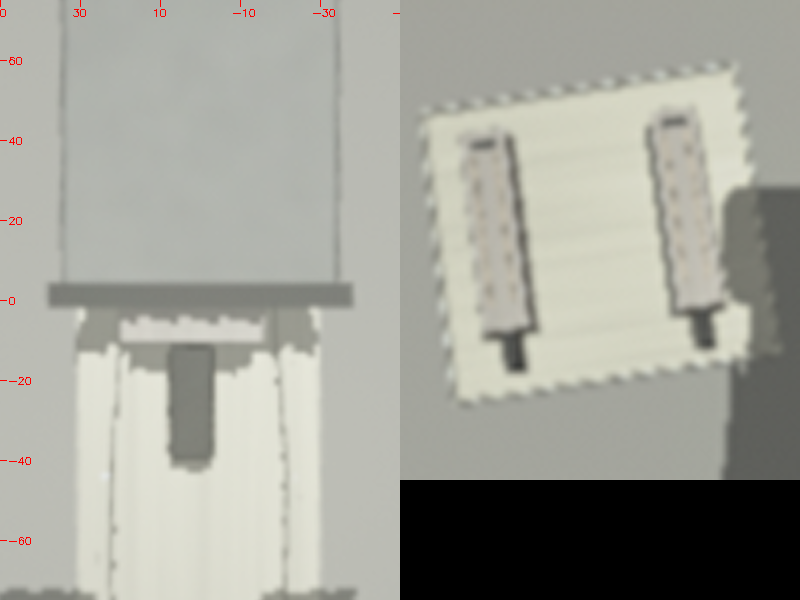

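Left: the fin runs −11 to −41 mm outside the mouth, so the box's centre is about +69 mm (68 expected), square in the tunnel. Right: both empty magazines lie on the tray. The robot is clear, so I'm handing in.

```bash
python3 -c "
from plant import workorder; print(workorder.close_job())"
```

```text
the job is handed in; nothing more can be done
None
```

The job is handed in at about 18.5 s: the middle magazine weighed about 0.56 kg, so it is the full one, and it was laid on the shelf, released, slid in by its end grip until the force rose at the stop, and left there; the two others were never touched and still lie on the tray (the judge returned no verdict).

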